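Hang the hex-key set on the spring-gate hook

ROBOT

A 6-joint arm with a two-finger parallel gripper is mounted at the origin on the work surface. World frame = base frame: x ahead of the robot, y to its left, z up, the work surface at z = 0. Lengths are in m, angles in degrees, forces in N, time in s.
With the tool pointing down it reaches from about 0.275 to 0.775 m from the base axis. Payload 14.6 kg.
Tool frame: the origin (TCP) lies midway between the tips of the shut fingers; the grasp point (between the pads) lies 19 mm behind it; z points along the fingers, y is the line along which they close (so a half turn about z gives the same grasp; the last joint's range is limited). The gripper opens to 85 mm and grips with 20 to 120 N. Pads are 22 mm wide; open, the fingers measure 114 mm over their backs; the gripper's body (76 mm by 85 mm) begins 54 mm behind the grasp point. The pads swing forward as they close: fully open they stand 13 mm farther back than shut.
Start: joints at [-82.981, 15.075, -2.767, 72.158, 0, 81.102], TCP at [0.144, -0.505, 0.231] pointing down, gripper open.
Joint ranges: [-151.79, 151.79], [-50.71, 97.33], [-67.44, 78.34], [-121.81, 120.89], [-77.56, 73.72], [-180, 180]. Speed limits (degrees/s): [108.29, 108.29, 147.25, 159.86, 180, 180].

INTERFACE

Orientations are given as [roll, pitch, yaw] about the fixed x, y, z axes, in that order (R = Rz(yaw) Ry(pitch) Rx(roll)).
In Python, from cell import r, grab_frame, get_calibration, job gives the robot as it stands.
- The arm moves only by the tool drive_tool, never from a script. Its argument "rows" is a list that holds one entry, the list of rows, each a list of 7 numbers: the shift along the tool's x, y, z in mm, then the turn, a rotation vector about the tool's x, y, z in rad, then the finger opening in mm, from 0 to 85.4. A call has 1 to 5 rows; each row shifts and turns the commanded pose from where the row before left it, along the tool's axes as they then stand; what a row does not reach is not made up. A row lasts 1/12 s, in which the tool goes at most 41.7 mm and 7.16 degrees, less where a joint would pass 70% of its speed; a pose out of reach is approached as far as the arm can. A call is refused whole if a number of a shift passes 41.7 or a number of a turn 0.125, either way. A call with a gripper value outside its range is refused whole. The fingers move at their own pace and stop on an object; the grip force is fixed at half the most. Time passes only in rows, so rows that do not move let the fingers close. It gives the time, the measured TCP pose, the force, the opening and the grip force at its end, in the units of the state.
- r.sense(): the state, without advancing time (a new reading comes with each control period).
- grab_frame(name): name is "side" or "top"; returns (picture, depth): 420x560x3 uint8, blue, green, red; 420x560 float32, m along the optical axis (not along the pixel's ray), 0 where there is no reading.
- get_calibration(name): a dict with "intrinsics" (3x3 intrinsics, pixels), "rvec" (rotation vector, rad) and "tvec" (3), from world to camera coordinates, as OpenCV has them. Camera axes: x right, y down, z forward; pixel columns grow to the right and rows downward; lengths in m; the calibration is good to about 2 mm. A picture is of the moment at which its call begins. get_calibration takes no time and is no camera call.
- job.sign_off(): hands the job in; it is judged then, once.
The state is a dict: "clock": time; "qpos": joint angles; "qd": joint speeds; "joint_efforts": joint torques, N m; "tcp_pos": TCP position; "eef_rot": TCP orientation; "ft_force": force on the tool from outside, world axes, zero at the start; "wrist_torque": the same for the moment, N m; "width": finger opening in m; "grasp_force": force on a finger pad.
Only numpy, scipy, OpenCV 4.12 (cv2) and the standard library are available. Lean on these libraries where they do the work, as an engineer would, in place of code of your own. Each camera call takes 0.05 s, during which the arm holds its last target. There are 200 camera calls.

TASK

Put the folding hex-key set away on the spring hook of the bench tool rail: push its steel ring down through the hook's sprung gate so that the gate snaps shut over it, then, before letting go, draw the ring gently back up against the closed gate to check that it holds. Lower it again and let it go so that it hangs still from the hook; do not force the hook, and leave the other things on the bench where they are.

Things in the scene. Friction and masses are not known exactly. Their poses are not given: they have to be found in the camera images.
- hexset: Folding hex-key set: oblong aluminium handle with steel keys folded in it, 110 long, 30 wide, 26 mm high, lying flat, 0.13 to 0.21 kg, a round steel ring fixed rigidly in one end. Origin: centre of its underside; x along it towards the ring, y across its width, z up as it lies.
- ring_center (a point): Centre of the ring: 5 mm wire, 26 mm inside and 36 mm outside diameter, lying in the set's x-y plane, 70 mm from the set's origin along x and 13 mm above its underside.
- ring_far (a point): Middle of the wire at the far side of the ring, 85.5 mm along x from the set's origin and 13 mm above its underside: the part that goes through the gate and finally hangs in the hook.
- hex_grip (a point): Good place for gripping the set from above across its 30 mm width: 38 mm from its origin towards the ring, so 47.5 mm short of ring_far along x, and 9 mm higher than it (22 mm above the underside).
- hook: Back plate of the spring-gate hook, fixed on the front of the tool rail. Origin: on the rail's face, 215 mm above the bench; x into the rail, z up. The hook, a bent 7 mm steel rod, juts 50 mm out along -x (roughly towards the robot), mouth up. Its nut clamps it anywhere in the plate's upright slot: the whole hook with its gate sits up to 8 mm higher or lower than all the heights given here.
- hook_tip (a point): Top of the hook's outer limb, 44.5 mm out from the rail, nominally 4.5 mm above the hook's origin (+-8); the limb below it stands 46 mm out. To go in, the ring is held level over the hook with this limb entering its hole, ring_far between limb and rail, the handle reaching out along the hook's -x.
- hook_mouth (a point): Just above the gate, 37 mm out from the rail, nominally 1 mm below the hook's origin (+-8): middle of the strip, 33 to 41 mm out, where ring_far goes down through the gate. Nearer the rail the gate meets its stop before the ring is past; farther out the ring lands on the tip.
- hook_seat (a point): Where ring_far lies when the ring hangs in the bowl: 29 mm out from the rail, nominally 32 mm below the hook's origin (+-8; the bowl's rod has its axis 6 mm lower). The hook's inside is 27 mm wide between its limbs.
- gate (a joint): Opening of the sprung gate, rad: 0 shut, grows as its free end is pushed down into the hook, stop 1.1; never opens upward. 5 mm bar, 28 mm long, hinged 12.5 mm out from the rail. 2 N start it, up to 10 N pass it; 15 to 27 mm below first touch the ring is past and the gate snaps back to 0 above it. Its body's origin lies on the hinge, axes as the hook's when shut.
- gate_under (a point): Underside of the shut gate at mid mouth, nominally 6 mm below the hook's origin (+-8): the ring drawn up inside meets it with ring_far 8 mm below the origin (+-8), 24 mm above its seat. Set, hook and shut gate are stiff, 5 to 20 N per mm once they touch, and over 18 N would strain the hook: push and pull by feel.
- tool_rail: Fixed bench tool rail: flat steel bar 430 long and 25 mm high on two uprights, top 225 mm above the bench. Origin on the bench under the middle of the bar's front face; x away from the robot, y along it. A spanner and a try square stay hanging from pegs 175 mm either side; the hook is up to 50 mm off the middle.
- screwdriver: Bystander: loose screwdriver 180 mm long lying on the bench; origin under its middle.
- tape: Bystander: loose roll of masking tape, 94 mm across, 24 mm high, lying flat; origin at the centre of its underside.
- mallet: Bystander: loose two-faced mallet 280 mm long lying on the bench; origin on the bench under its handle, 110 mm from the middle of its head.
Not all that is in view belongs to the job. What is shaped like the hexset but green is not meant.

How it is judged (in metres and radians):
On the way, in this order (a step that is already met when the one before it is completed fails the run):
1. the ring presses the gate inward (value of joint gate above 0.3 rad and contact force between hexset and hook above 1 N), for 0.02 s.
2. the ring is through: its far side is inside the hook and the gate has snapped shut above it (value of joint gate below 0.1 rad and z of ring_far in the frame of gate between -0.037 and -0.004 m and x of ring_far in the frame of gate between -0.032 and 0 m and y of ring_far in the frame of gate between -0.012 and 0.012 m), for 0.1 s.
3. the ring is drawn up from inside against the shut gate with at least 2 N (value of joint gate below 0.1 rad and contact force between hexset and gate above 2 N), for 0.1 s.
At the end, for the whole second after the job is handed in: The set hangs by its ring in the hook: ring_far in the bowl 20 to 37 mm below the gate's hinge, between the limbs, within 12 mm of the hook's middle plane; gate shut (under 0.1 rad), set within 0.3 rad of vertical and nearly still (under 0.05 m/s, 0.6 rad/s), fingers off it (value of joint gate below 0.1 rad and z of ring_far in the frame of gate between -0.037 and -0.02 m and x of ring_far in the frame of gate between -0.032 and 0 m and y of ring_far in the frame of gate between -0.012 and 0.012 m and angle between hexset's own x axis and vertical below 0.3 rad and linear speed of hexset below 0.05 m/s and angular speed of hexset below 0.6 rad/s and contact force between hexset and the fingers below 0.01 N); the robot touches nothing.
It fails at once if the hook is forced: more than 18 N between the hex-key set and the hook or its gate (contact force between hexset and hook above 18 N).
It fails at once if the robot itself pushes on the hook or gate with more than 5 N (contact force between any of the fingers, the arm and hook above 5 N).
It fails at once if the screwdriver, tape or mallet is moved more than 30 mm (distance of any of screwdriver, tape, mallet from where it was at the start of the episode above 0.03 m).
It also fails if it takes over 72 s, if anything falls off the work surface, if the arm or the gripper's body presses on something with over 40 N, if the wrist force passes 120 N, or if a joint passes its speed limit or range.

## Working session

There is one attempt and no reset: what is moved stays moved. The work goes in short steps, Python scripts to look and compute and a tool call to move; the robot and the scene stay as the last step left them, time stands still between calls to the robot, and variables do not carry over. Pictures are saved under pics/ and viewed, at most 10 in all, crops included, and the job is handed in when it is done.

Besides the shell and the picture viewer there is one more tool, called after ">>>" as name([rows], argument=value, ...), one row to a line, values as JSON. drive_tool: Moves the arm, as the interface text tells. Its arguments: {"type":"object","properties":{"rows":{"type":"array"}},"required":["rows"]}

```bash
ls; mkdir -p pics; cat > h.py <<'E'
import numpy as np, cv2
from cell import r, grab_frame, get_calibration, job
def cal(n):
    c=get_calibration(n); K=np.array(c["intrinsics"]); R=cv2.Rodrigues(np.array(c["rvec"],float))[0]; t=np.array(c["tvec"],float).ravel(); return K,R,t
def ray(n,u,v):
    K,R,t=cal(n); d=R.T@np.linalg.solve(K,[u,v,1.]); return -R.T@t,d
def onplane(n,u,v,z):
    o,d=ray(n,u,v); return o+d*(z-o[2])/d[2]
def cloud(n,D):
    K,R,t=cal(n); v,u=np.mgrid[:D.shape[0],:D.shape[1]]
    p=np.stack([(u-K[0,2])/K[0,0]*D,(v-K[1,2])/K[1,1]*D,D],-1); return (p-t)@R
def proj(n,P):
    K,R,t=cal(n); q=K@(R@np.asarray(P,float)+t); return q[:2]/q[2]
E
python3 - <<'E'
from h import *
for n in("side","top"):
    I,D=grab_frame(n); cv2.imwrite(f"pics/{n}0.png",I); np.save(f"{n}0.npy",D)
    o,d=ray(n,280,210); print(n,o.round(3),d.round(3),cal(n)[0][0,0])
print(r.sense())
E
```

```text
pics
side [ 0.454 -0.655  0.702] [ 0.079  0.778 -0.623] 420.3096048856595
top [0.439 0.044 1.352] [ 0.048  0.015 -0.999] 441.6282462277186
{'clock': 0.1, 'qpos': array([-8.29834611e+01,  1.50948093e+01, -2.79989859e+00,  7.21590750e+01,
        1.40808003e-03,  8.11011685e+01]), 'qd': array([ 0.03527081, -0.03448019,  0.09082705,  0.03369525, -0.02833561,
        0.02566833]), 'joint_efforts': array([ 2.90868891e-03, -6.38576603e+01,  3.85063791e+01,  9.96411487e-03,
       -1.62108927e-04, -3.14980400e-05]), 'tcp_pos': array([ 0.1439278 , -0.50462505,  0.23088627]), 'eef_rot': array([-1.79947082e+02, -9.71082629e-03,  1.59153653e+01]), 'ft_force': array([-0.5014069 , -0.20276512, -0.13255817]), 'wrist_torque': array([-0.01887045, -0.07656413, -0.0326689 ]), 'grasp_force': 0.0, 'width': 0.08586764525564249}
```

View pics/side0.png

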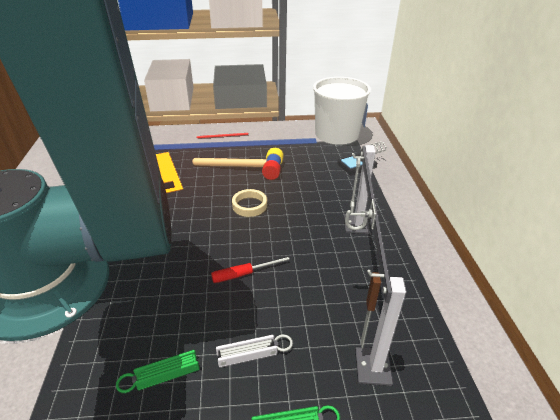

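View pics/top0.png

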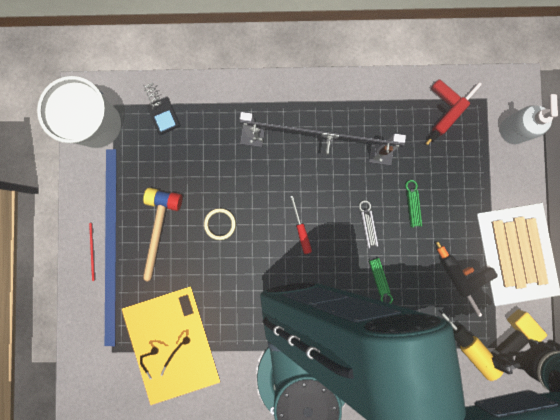

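The top view shows the silver set at about (369,225), its ring at (365,206) towards the rail, and the hook on the rail at about (328,142). In the side view the set is at (250,350), its ring at (283,343) and the hook at about (358,215). Green lookalikes lie nearby.

```bash
python3 - <<'E'
from h import *
I=cv2.imread("pics/top0.png");D=np.load("top0.npy");P=cloud("top",D)
hsv=cv2.cvtColor(I,cv2.COLOR_BGR2HSV)
m=((hsv[...,2]>120)&(hsv[...,1]<60)).astype(np.uint8)
roi=np.zeros_like(m);roi[195:255,352:385]=1
m2=m*roi
v,u=np.nonzero(m2);
W=np.array([onplane("top",a,b,.02)for a,b in zip(u,v)])
print("n",len(u),"z med",np.median(P[v,u,2]))
(c,s,a)=cv2.minAreaRect(W[:,:2].astype(np.float32)*1000);print("rect",c,s,a)
vv,ee=np.linalg.eigh(np.cov(W[:,:2].T));print("axis deg",np.degrees(np.arctan2(*ee[::-1,1])),W[:,:2].mean(0))
big=cv2.resize(I[190:260,340:400],None,fx=6,fy=6,interpolation=cv2.INTER_CUBIC)
b2=cv2.resize(I[110:170,235:415],None,fx=4,fy=4,interpolation=cv2.INTER_CUBIC)
S=cv2.imread("pics/side0.png")
b3=cv2.resize(S[190:245,330:400],None,fx=6,fy=6,interpolation=cv2.INTER_CUBIC)
out=np.zeros((600,800,3),np.uint8)
out[:240,:720]=b2; out[240:600,:360]=big[:360]; out[240:570,370:790]=b3
cv2.imwrite("pics/c1.png",out)
# rail
Q=P.reshape(-1,3);k=(Q[:,2]>.21)&(Q[:,2]<.24)&(Q[:,0]>.45);print("rail",k.sum())
Q=Q[k];
l=cv2.fitLine(Q[:,:2].astype(np.float32),cv2.DIST_HUBER,0,.01,.01).ravel();print(l,np.degrees(np.arctan2(l[1],l[0])))
K=(P[...,2]>.17)&(P[...,2]<.24)&(P[...,0]>.45)
n=np.array([-l[1],l[0]]);e=(P[...,:2]-l[2:])@n
print("perp pct",np.percentile(e[K],[1,5,50,95,99]),n)
E
```

```text
n 478 z med 0.021325310151490057
rect (453.5735168457031, -205.48727416992188) (83.81713104248047, 162.20840454101562) 88.53915405273438
axis deg -170.19871396791035 [ 0.44934228 -0.20361793]
rail 892
[ 0.15151227  0.98845536  0.69178367 -0.05533205] 81.28542
perp pct [-0.18231731 -0.16192688  0.0003836   0.05254563  0.10333172] [-0.98845536  0.15151227]
```

View pics/c1.png

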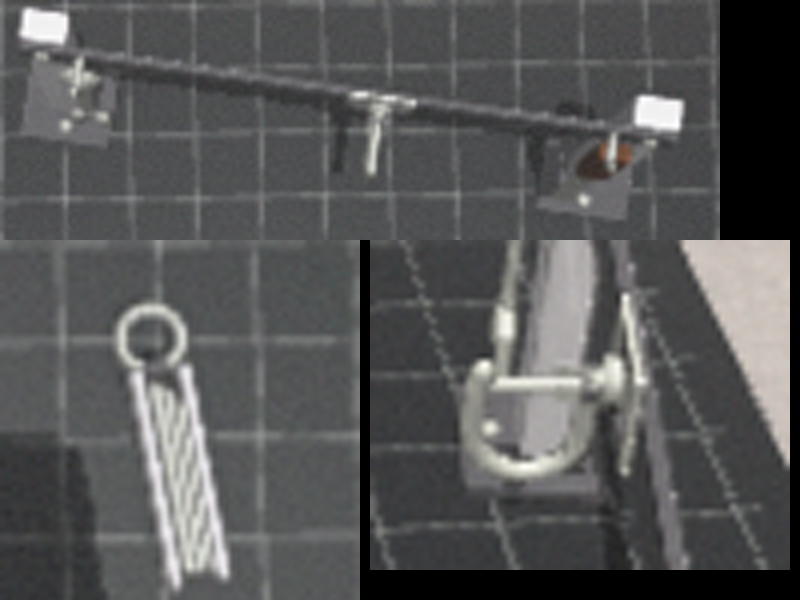

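The crops show, clearly, the ring centre at (152,336) and handle corners at (135,368), (187,366), (177,588), (225,578). The hook tip is at (372,172) in the top crop and (485,368) in the side crop. The bowl bottom is at (527,470) and the gate runs from (495,383) to (590,383).

```bash
python3 - <<'E'
from h import *
f=lambda x,y,ox,oy,s,u0,v0:((x-ox+.5)/s-.5+u0,(y-oy+.5)/s-.5+v0)
T=lambda x,y:f(x,y,0,0,4,235,110)
G=lambda x,y:f(x,y,0,240,6,340,190)
S=lambda x,y:f(x,y,370,240,6,330,190)
def tri(pt,ps):
    A=[];b=[]
    for n,p in(("top",pt),("side",ps)):
        o,d=ray(n,*p);d/=np.linalg.norm(d);M=np.eye(3)-np.outer(d,d);A.append(M);b.append(M@o)
    x=np.linalg.lstsq(np.vstack(A),np.hstack(b),rcond=None)[0]
    return x
print("ring",onplane("top",*G(152,336),.013))
cs=[onplane("top",*G(*c),.022) for c in((135,368),(187,366),(177,588),(225,578))]
print("handle",np.mean(cs,0)); a=(cs[0]+cs[1]-cs[2]-cs[3])/2;print(np.hypot(*a[:2]),np.degrees(np.arctan2(a[1],a[0])))
t=tri(T(372,172),S(485,366));print("tip",t, [proj(n,t) for n in("top","side")],T(372,172),S(485,366))
# side rays intersected with hook mid plane (through tip, along rail normal)
x=np.array([.98846,-.15151,0]);y=np.array([.15151,.98846,0])
for nm,p in(("tip",(485,364)),("bowl outer bottom",(527,475)),("bowl inner",(527,463)),("gate R",(592,383)),("gate L",(497,383)),("outer limb left",(463,415))):
    o,d=ray("side",*S(*p));s=((t-o)@y)/(d@y);q=o+s*d;print(nm,q,(q-t)@x)
D=np.load("side0.npy");P=cloud("side",D)
E=cloud("top",np.load("top0.npy")).reshape(-1,3);k=(E[:,2]>.21)&(E[:,2]<.24)&(E[:,0]>.45)
print("perp to rail from tip, rail centreline:",([.69178,-.0553]-t[:2])@x[:2])
for w in((45,27),(660,113)):print("post",onplane("top",*T(*w),.225))
e=(E[k][:,:2]-[.69178,-.0553])@x[:2];print(np.histogram(e,np.arange(-.03,.031,.004)))
E
```

```text
ring [ 0.51248318 -0.19277609  0.013     ]
handle [ 0.44230706 -0.20401702  0.022     ]
0.10950823824400965 9.138255733823941
tip [ 0.64066073 -0.0635943   0.21870798] [array([327.69346289, 152.18198966]), array([348.11862527, 210.64512121])] (327.625, 152.625) (348.75, 210.58333333333334)
tip [ 0.64169189 -0.06375236  0.2196961 ] 0.0010432160896983306
bowl outer bottom [ 0.65949147 -0.06648066  0.17573123] 0.01905075366762488
bowl inner [ 0.65890189 -0.06639029  0.18071251] 0.018454281829016192
gate R [ 0.67448102 -0.06877824  0.21408771] 0.034215427750740705
gate L [ 0.64609844 -0.06442779  0.21245833] 0.005501239626607865
outer limb left [ 0.63720615 -0.06306479  0.19911934] -0.003494932813365711
perp to rail from tip, rail centreline: 0.0492726875718891
post [0.73614961 0.14669397 0.225     ]
post [ 0.67380273 -0.24822387  0.225     ]
(array([  9,   7,  16,  29,  33,  31, 170, 292, 124,  39,  39,  36,  36,
        14,   0]), array([-0.03 , -0.026, -0.022, -0.018, -0.014, -0.01 , -0.006, -0.002,
        0.002,  0.006,  0.01 ,  0.014,  0.018,  0.022,  0.026,  0.03 ]))
```

>>> drive_tool([
  [[0,0,0,0,0,-0.125,85],[0,0,0,0,0,-0.125,85],[0,0,0,0,0,-0.125,85],[0,0,0,0,0,-0.125,85],[0,0,0,0,0,-0.125,85]],
])

```text
clock: 0.52
tcp_pos: [0.144, -0.5047, 0.231]
eef_rot: [-180.0, -0.0, 52.1]
ft_force: [-0.5, 0.3, 0.0]
width: 0.0852
grasp_force: 0.0
```

>>> drive_tool([
  [[0,0,0,0,0,-0.125,85],[0,0,0,0,0,-0.125,85],[0,0,0,0,0,-0.125,85],[0,0,0,0,0,-0.125,85],[0,0,0,0,0,-0.125,85]],
])

```text
clock: 0.93
tcp_pos: [0.1439, -0.5047, 0.231]
eef_rot: [-180.0, -0.0, 87.9]
ft_force: [-0.1, -0.4, 0.6]
width: 0.085
grasp_force: 0.0
```

>>> drive_tool([
  [[0,0,0,0,0,-0.125,85],[0,0,0,0,0,-0.125,85],[0,0,0,0,0,-0.125,85],[0,0,0,0,0,-0.125,85],[0,0,0,0,0,-0.125,85]],
])

```text
clock: 1.35
tcp_pos: [0.144, -0.5047, 0.231]
eef_rot: [180.0, -0.0, 123.7]
ft_force: [-0.2, 0.1, -0.4]
width: 0.0848
grasp_force: 0.0
```

>>> drive_tool([
  [[0,0,0,0,0,-0.125,85],[0,0,0,0,0,-0.125,85],[0,0,0,0,0,-0.125,85],[0,0,0,0,0,-0.125,85],[0,0,0,0,0,-0.125,85]],
])

```text
clock: 1.77
tcp_pos: [0.144, -0.5047, 0.231]
eef_rot: [180.0, -0.0, 159.5]
ft_force: [0.5, -0.3, 0.7]
width: 0.0848
grasp_force: 0.0
```

>>> drive_tool([
  [[0,0,0,0,0,-0.125,85],[0,0,0,0,0,-0.125,85],[0,0,0,0,0,-0.125,85],[0,0,0,0,0,-0.125,85],[0,0,0,0,0,-0.025,85]],
])

```text
clock: 2.18
tcp_pos: [0.1439, -0.5047, 0.231]
eef_rot: [180.0, 0.0, -170.4]
ft_force: [0.1, 0.1, -0.2]
width: 0.0848
grasp_force: 0.0
```

>>> drive_tool([
  [[-25.4,16.6,0,0,0,0,85],[-25.4,16.6,0,0,0,0,85],[-25.4,16.6,0,0,0,0,85],[-25.4,16.6,0,0,0,0,85],[-25.4,16.6,0,0,0,0,85]],
])

```text
clock: 2.6
tcp_pos: [0.2567, -0.4014, 0.2312]
eef_rot: [180.0, -0.0, -171.0]
ft_force: [0.5, -1.2, 0.6]
width: 0.0849
grasp_force: 0.0
```

>>> drive_tool([
  [[-25.4,16.6,0,0,0,0,85],[-25.4,16.6,0,0,0,0,85],[-25.4,16.6,0,0,0,0,85],[-25.4,16.6,0,0,0,0,85],[-25.4,16.6,0,0,0,0,85]],
])

```text
clock: 3.02
tcp_pos: [0.3689, -0.299, 0.2312]
eef_rot: [180.0, -0.0, -171.0]
ft_force: [-0.0, -0.2, -0.0]
width: 0.0851
grasp_force: 0.0
```

>>> drive_tool([
  [[-25.4,16.6,0,0,0,0,85],[-25.4,16.6,0,0,0,0,85],[-25.4,16.6,0,0,0,0,85],[-25.4,16.6,0,0,0,0,85],[0,0,0,0,0,0,85]],
])

```text
clock: 3.43
tcp_pos: [0.4603, -0.2155, 0.231]
eef_rot: [180.0, 0.0, -170.8]
ft_force: [-1.3, 0.4, -0.7]
width: 0.0851
grasp_force: 0.0
```

>>> drive_tool([
  [[-23,14.2,0,0,0,0,85],[0,0,38,0,0,0,85],[0,0,38,0,0,0,85],[0,0,38,0,0,0,85],[0,0,38,0,0,0,85]],
])

```text
clock: 3.85
tcp_pos: [0.4777, -0.2006, 0.0778]
eef_rot: [-180.0, 0.0, -170.9]
ft_force: [0.5, -1.0, -1.4]
width: 0.0851
grasp_force: 0.0
```

>>> drive_tool([
  [[0,0,30,0,0,0,85],[0,0,25,0,0,0,85],[0,0,15,0,0,0,85],[0,0,6,0,0,0,85],[0,0,0,0,0,0,85]],
])

```text
clock: 4.27
tcp_pos: [0.4773, -0.2005, 0.0023]
eef_rot: [179.9, -0.1, -170.9]
ft_force: [-0.5, -0.0, 1.1]
width: 0.0853
grasp_force: 0.0
```

```bash
python3 - <<'E'
from h import *
I,D=grab_frame("side"); I2,_=grab_frame("top")
o=np.zeros((600,800,3),np.uint8)
o[:,:400]=0
o[:480,:480]=cv2.resize(I[290:410,200:320],None,fx=4,fy=4,interpolation=cv2.INTER_CUBIC)
o[:300,500:800]=cv2.resize(I2[180:255,335:410],None,fx=4,fy=4)
cv2.imwrite("pics/g1.png",o); print(r.sense()["tcp_pos"],r.sense()["eef_rot"])
E
```

```text
[ 0.47836766 -0.20107519  0.00402494] [-1.79971921e+02  2.76047963e-02 -1.70833297e+02]
```

View pics/g1.png

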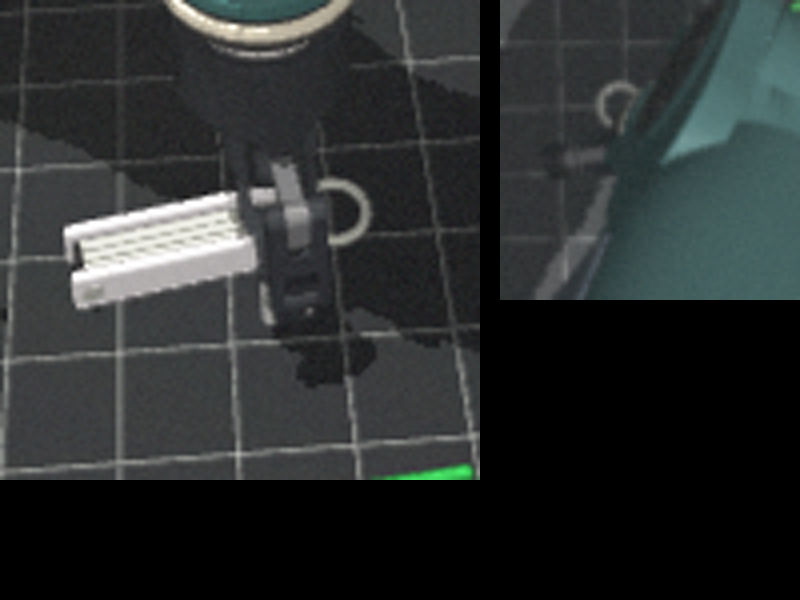

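The fingers straddle the handle close to the ring end, with the ring clear on the right at about (345,210). I'll make a small correction, then close.

>>> drive_tool([
  [[-3,3,2,0,0,0,85],[0,0,0,0,0,0,20],[0,0,0,0,0,0,20],[0,0,0,0,0,0,20],[0,0,0,0,0,0,20]],
])

```text
clock: 4.78
tcp_pos: [0.4807, -0.1973, 0.0016]
eef_rot: [-180.0, 0.0, -170.8]
ft_force: [-0.5, 0.7, -0.4]
width: 0.0378
grasp_force: 0.0
```

>>> drive_tool([
  [[0,0,0,0,0,0,20],[0,0,0,0,0,0,20],[0,0,0,0,0,0,20],[0,0,0,0,0,0,20],[0,0,0,0,0,0,20]],
])

```text
clock: 5.2
tcp_pos: [0.4807, -0.1975, 0.0017]
eef_rot: [-180.0, 0.0, -170.8]
ft_force: [-1.1, 0.1, 7.3]
width: 0.0293
grasp_force: 59.3
```

>>> drive_tool([
  [[0,0,0,0,0,0,0],[0,0,0,0,0,0,0],[0,0,0,0,0,0,0],[0,0,0,0,0,0,0],[0,0,0,0,0,0,0]],
])

```text
clock: 5.62
tcp_pos: [0.4808, -0.1975, 0.0017]
eef_rot: [-180.0, 0.0, -170.8]
ft_force: [-1.1, 0.6, 7.3]
width: 0.0289
grasp_force: 59.3
```

>>> drive_tool([
  [[0,0,-10,0,0,0,0],[0,0,-25,0,0,0,0],[0,0,-35,0,0,0,0],[0,0,-35,0,0,0,0],[0,0,-35,0,0,0,0]],
])

```text
clock: 6.03
tcp_pos: [0.48, -0.197, 0.1428]
eef_rot: [180.0, -0.0, -170.8]
ft_force: [0.9, 0.7, -2.9]
width: 0.029
grasp_force: 59.5
```

>>> drive_tool([
  [[0,0,-35,0,0,0,0],[0,0,-35,0,0,0,0],[0,0,-25,0,0,0,0],[0,0,-9,0,0,0.05,0],[0,0,0,0,0,0.1,0]],
])

```text
clock: 6.45
tcp_pos: [0.4813, -0.1977, 0.2478]
eef_rot: [-179.9, 0.2, -179.4]
ft_force: [-0.7, 0.1, -2.4]
width: 0.0292
grasp_force: 59.7
```

>>> drive_tool([
  [[0,0,0,0,0,0.1,0],[0,0,0,0,0,0.064,0],[-10,16,0,0,0,0,0],[-16,25,0,0,0,0,0],[-16,25,0,0,0,0,0]],
])

```text
clock: 6.87
tcp_pos: [0.5323, -0.138, 0.2454]
eef_rot: [-180.0, -0.0, 171.1]
ft_force: [1.0, -1.0, -1.5]
width: 0.0287
grasp_force: 59.5
```

>>> drive_tool([
  [[-16,25,0,0,0,0,0],[-16,25,0,0,0,0,0],[-14,25,0,0,0,0,0],[-10,16,0,0,0,0,0],[0,0,0,0,0,0,0]],
])

```text
clock: 7.28
tcp_pos: [0.6029, -0.0544, 0.2445]
eef_rot: [180.0, -0.0, 171.4]
ft_force: [0.6, 1.1, -1.5]
width: 0.0289
grasp_force: 59.6
```

>>> drive_tool([
  [[0,0,0,0,0,0,0],[0,0,0,0,0,0,0],[0,0,0,0,0,0,0]],
])

```text
clock: 7.53
tcp_pos: [0.6008, -0.0577, 0.2454]
eef_rot: [-180.0, -0.0, 171.2]
ft_force: [-0.7, 0.5, -1.8]
width: 0.029
grasp_force: 59.6
```

```bash
python3 - <<'E'
from h import *
I,D=grab_frame("side"); I2,_=grab_frame("top")
cv2.imwrite("pics/side2.png",I);cv2.imwrite("pics/top2.png",I2)
o=np.zeros((600,800,3),np.uint8)
o[:480,:480]=cv2.resize(I[140:260,290:410],None,fx=4,fy=4,interpolation=cv2.INTER_CUBIC)
o[:300,490:790]=cv2.resize(I2[110:185,295:370],None,fx=4,fy=4,interpolation=cv2.INTER_CUBIC)
cv2.imwrite("pics/g2.png",o); s=r.sense();print(s)
E
```

```text
{'clock': 7.6333, 'qpos': array([-1.32143021e+01,  2.28508930e+01,  1.11727730e+01,  7.83140204e+01,
       -2.67411360e-03, -4.40097108e+00]), 'qd': array([0.09752054, 0.01522596, 0.19288475, 0.13809895, 0.03276083,
       0.03154236]), 'joint_efforts': array([ 3.17214215e-01, -7.74351168e+01,  3.95389223e+01,  5.89158735e-02,
       -1.12736619e-03, -6.48791087e-03]), 'tcp_pos': array([ 0.60090423, -0.05770426,  0.24548137]), 'eef_rot': array([-1.79996731e+02,  7.63127612e-03,  1.71186669e+02]), 'ft_force': array([ 0.29938461,  0.03331154, -1.63684912]), 'wrist_torque': array([-0.0106358 , -0.0519043 ,  0.00024456]), 'grasp_force': 59.607998728752136, 'width': 0.0289282328936221}
```

View pics/g2.png

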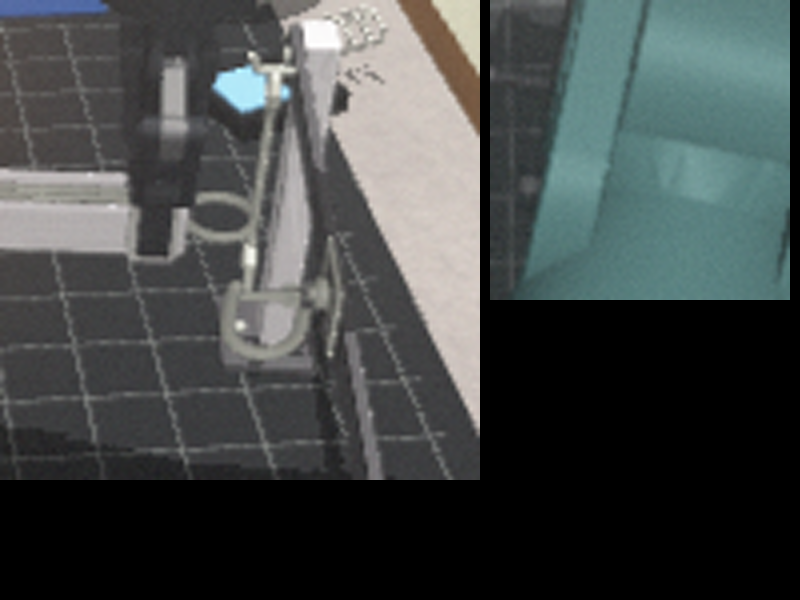

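The side crop shows the ring level, clear of the hook and up and to the left of the tip. Its outer right edge is at (259,215), top about (222,192) and bottom about (222,243). The hook tip is at (233,285) and the bowl at (262,352). Next I'll compare this with the predicted positions.

```bash
python3 - <<'E'
from h import *
s=r.sense();p=s["tcp_pos"];yaw=np.radians(171.2)
fx=np.array([-np.cos(yaw),-np.sin(yaw),0]);fy=np.array([np.sin(yaw),-np.cos(yaw),0])
S=lambda x,y:((x+.5)/4-.5+290,(y+.5)/4-.5+140)
inv=lambda q:((np.array(q)-[290,140]+.5)*4-.5).round(1)
rf=p+46.5e-3*fx+[0,0,.0113];c=rf-15.5e-3*fx
a=np.linspace(0,2*np.pi,200)
out=np.array([inv(proj("side",c+.018*(np.cos(t)*fx+np.sin(t)*fy))) for t in a])
print("pred ring right/top/bottom",out[:,0].max(),out[out[:,0].argmax()],out[:,1].min(),out[:,1].max())
print("pred tip",inv(proj("side",[.641,-.0636,.2190])))
I=cv2.imread("pics/side2.png")
for (x,y) in((259,215),(222,192),(222,243)):
    q=onplane("side",*S(x,y),rf[2]);print((q-c)@fx*1e3,(q-c)@fy*1e3)
tip=np.array([.641,-.0636,.2190]);d=(tip-rf);print("tip rel ring_far: fwd,left,up mm",d@fx*1e3,d@fy*1e3,d[2]*1e3)
# depth points on ring
D=grab_frame("side")[1];P=cloud("side",D)[140:260,290:410].reshape(-1,3)
k=(abs(P[:,2]-rf[2])<.012)&(np.linalg.norm((P-c)[:,:2],axis=1)<.022)&((P-c)@fx>-.0)
Q=P[k]-c;print(k.sum(),"ring pts fwd range",(Q@fx).min(),(Q@fx).max(),"lat",(Q@fy).min(),(Q@fy).max(),"z",np.median(Q[:,2]))
h=tip+[.0,0,-.02];k=(np.linalg.norm((P-h)[:,:2]-((P-h)@fx)[:,None]*fx[:2],axis=1)<.012)&(abs((P-h)@fx-.012)<.025)&(P[:,2]>.165)&(P[:,2]<.226)
Q=P[k]-tip;print(k.sum(),"hook pts lat",np.percentile(Q@fy,[5,25,50,75,95]),"fwd",(Q@fx).min(),(Q@fx).max(),"z",P[k][:,2].min(),P[k][:,2].max())
E
```

```text
pred ring right/top/bottom 263.5 [263.5 220.8] 193.4 241.2
pred tip [234.8 283.6]
16.287266786614495 2.567108422202911
0.9127056344970029 19.191261891244004
-1.4539709043254194 -19.416638551139826
tip rel ring_far: fwd,left,up mm -5.974252476471326 0.30774601128825646 -37.781365757806356
58 ring pts fwd range 3.2533688962976e-05 0.015428364387718033 lat -0.01969765789885113 0.015348637847765113 z 0.002155650852655483
233 hook pts lat [-0.00622189 -0.00418435 -0.00293743 -0.00148606  0.00198122] fwd -0.004676830147512543 0.0369726289135781 z 0.177384627707944 0.224053388750171
```

>>> drive_tool([
  [[-2,0,5,0,0,0,0],[0,0,10,0,0,0,0],[0,0,10,0,0,0,0],[0,0,7,0,0,0,0],[0,0,0,0,0,0,0]],
])

```text
clock: 8.1
tcp_pos: [0.6027, -0.0573, 0.2117]
eef_rot: [180.0, -0.1, 171.2]
ft_force: [-0.1, -0.6, -1.7]
width: 0.0291
grasp_force: 59.6
```

>>> drive_tool([
  [[0,0,1,0,0,0,0],[0,0,1,0,0,0,0],[0,0,1,0,0,0,0],[0,0,0,0,0,0,0]],
])

```text
clock: 8.43
tcp_pos: [0.6034, -0.0573, 0.2105]
eef_rot: [-180.0, 0.0, 171.2]
ft_force: [0.3, -0.7, -2.1]
width: 0.0289
grasp_force: 59.6
```

```bash
python3 - <<'E'
from h import *
I,D=grab_frame("side")
cv2.imwrite("pics/g3.png",cv2.resize(I[165:240,310:400],None,fx=8,fy=8,interpolation=cv2.INTER_CUBIC)[:600]); s=r.sense();print(s["tcp_pos"],s["ft_force"])
E
```

```text
[ 0.60339402 -0.05735403  0.21050411] [ 0.71871212 -0.40192604 -1.55480343]
```

View pics/g3.png

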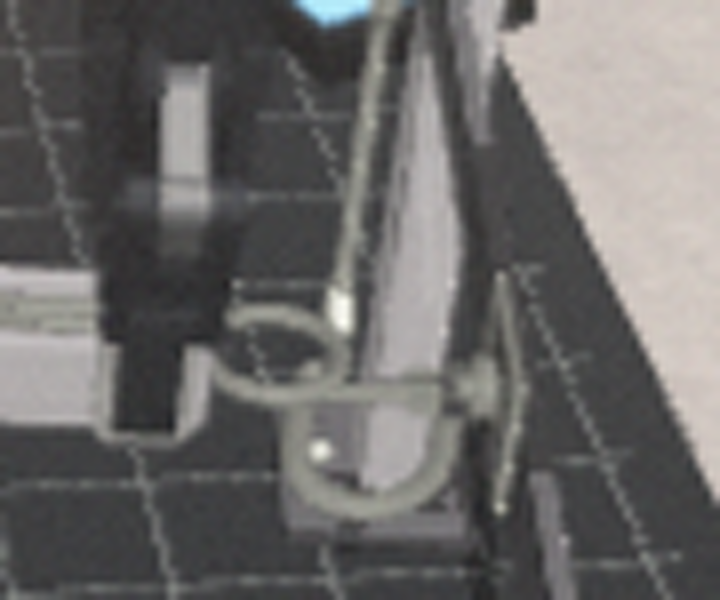

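The tip shows inside the ring hole at (312,370) and ring_far is at about (340,358), roughly 6 mm ahead of it. The alignment is good, so I'll go 1 mm forward and press down by feel.

>>> drive_tool([
  [[-1,0,1,0,0,0,0],[0,0,1,0,0,0,0],[0,0,1,0,0,0,0],[0,0,1,0,0,0,0],[0,0,0,0,0,0,0]],
])

```text
clock: 8.9
tcp_pos: [0.6042, -0.0575, 0.206]
eef_rot: [-180.0, -0.0, 171.2]
ft_force: [0.7, -0.3, -2.1]
width: 0.0289
grasp_force: 59.7
```

>>> drive_tool([
  [[0,0,1,0,0,0,0],[0,0,1,0,0,0,0],[0,0,1,0,0,0,0],[0,0,0,0,0,0,0]],
])

```text
clock: 9.23
tcp_pos: [0.6043, -0.0575, 0.2032]
eef_rot: [180.0, 0.0, 171.2]
ft_force: [-0.1, 1.3, 0.5]
width: 0.0292
grasp_force: 59.9
```

>>> drive_tool([
  [[0,0,1,0,0,0,0],[0,0,1,0,0,0,0],[0,0,1,0,0,0,0],[0,0,1,0,0,0,0],[0,0,0,0,0,0,0]],
])

```text
clock: 9.65
tcp_pos: [0.6044, -0.0574, 0.1992]
eef_rot: [180.0, 0.0, 171.2]
ft_force: [1.4, 0.7, 1.8]
width: 0.0293
grasp_force: 60.1
```

>>> drive_tool([
  [[0,0,1,0,0,0,0],[0,0,1,0,0,0,0],[0,0,1,0,0,0,0],[0,0,0,0,0,0,0]],
])

```text
clock: 9.98
tcp_pos: [0.6041, -0.0574, 0.1961]
eef_rot: [180.0, -0.0, 171.2]
ft_force: [-0.1, 1.0, 2.2]
width: 0.0288
grasp_force: 60.1
```

Force is about 4 N net and rising gently, which fits the gate opening. Continuing.

>>> drive_tool([
  [[0,0,1,0,0,0,0],[0,0,1,0,0,0,0],[0,0,1,0,0,0,0],[0,0,1,0,0,0,0],[0,0,0,0,0,0,0]],
])

```text
clock: 10.4
tcp_pos: [0.6041, -0.0574, 0.192]
eef_rot: [180.0, -0.0, 171.2]
ft_force: [-0.7, 0.7, 3.3]
width: 0.0291
grasp_force: 60.2
```

>>> drive_tool([
  [[0,0,1,0,0,0,0],[0,0,1,0,0,0,0],[0,0,1,0,0,0,0],[0,0,0,0,0,0,0]],
])

```text
clock: 10.73
tcp_pos: [0.6039, -0.0574, 0.1889]
eef_rot: [180.0, -0.1, 171.2]
ft_force: [-2.0, 1.5, 1.7]
width: 0.0287
grasp_force: 60.1
```

>>> drive_tool([
  [[0,0,1,0,0,0,0],[0,0,1,0,0,0,0],[0,0,0,0,0,0,0]],
])

```text
clock: 10.98
tcp_pos: [0.604, -0.0574, 0.1869]
eef_rot: [180.0, -0.0, 171.2]
ft_force: [-2.5, 1.4, 0.5]
width: 0.0285
grasp_force: 60.0
```

>>> drive_tool([
  [[0,0,1,0,0,0,0],[0,0,1,0,0,0,0],[0,0,0,0,0,0,0]],
])

```text
clock: 11.23
tcp_pos: [0.6038, -0.0573, 0.1848]
eef_rot: [180.0, -0.1, 171.2]
ft_force: [-5.4, 2.0, 0.6]
width: 0.0288
grasp_force: 59.9
```

>>> drive_tool([
  [[0,0,1,0,0,0,0],[0,0,1,0,0,0,0],[0,0,0,0,0,0,0]],
])

```text
clock: 11.48
tcp_pos: [0.6043, -0.0576, 0.1829]
eef_rot: [-180.0, -0.0, 171.2]
ft_force: [-0.5, -0.2, -1.2]
width: 0.0289
grasp_force: 59.7
```

```bash
python3 - <<'E'
from h import *
I,D=grab_frame("side")
cv2.imwrite("pics/g4.png",cv2.resize(I[165:240,310:400],None,fx=8,fy=8,interpolation=cv2.INTER_CUBIC)[:600]); s=r.sense();print(s["tcp_pos"],s["ft_force"])
E
```

```text
[ 0.60447329 -0.05764032  0.18306848] [ 0.11997742  0.346085   -1.70626347]
```

View pics/g4.png

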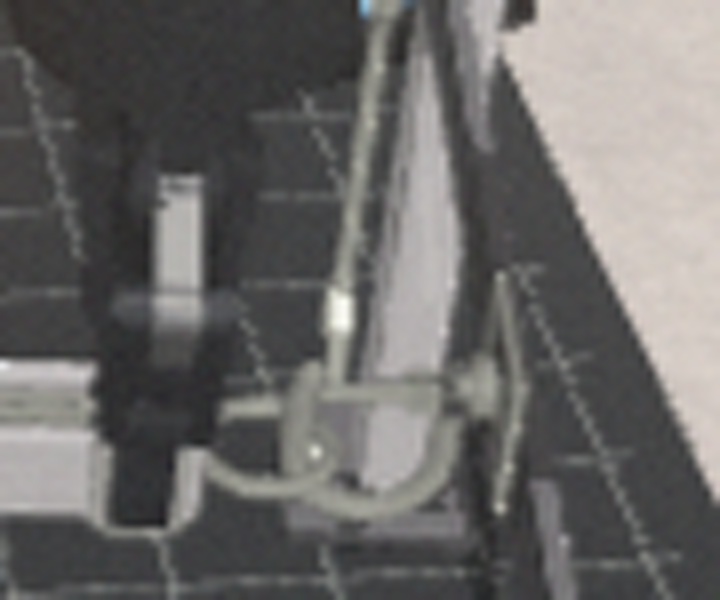

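The ring is through. The gate is shut again (bar at y≈390) with the wire below it, and the force is back to the carried weight. Now I'll draw up gently.

>>> drive_tool([
  [[-2.5,0,0,0,0,0,0],[0,0,-3,0,0,0,0],[0,0,-3,0,0,0,0],[0,0,-2,0,0,0,0],[0,0,0,0,0,0,0]],
])

```text
clock: 11.95
tcp_pos: [0.6071, -0.0579, 0.192]
eef_rot: [-180.0, 0.1, 171.2]
ft_force: [0.3, 0.0, -2.1]
width: 0.029
grasp_force: 59.7
```

>>> drive_tool([
  [[0,0,-0.5,0,0,0,0],[0,0,-0.5,0,0,0,0],[0,0,0,0,0,0,0]],
])

```text
clock: 12.2
tcp_pos: [0.6067, -0.0578, 0.1923]
eef_rot: [180.0, -0.0, 171.2]
ft_force: [-0.1, -0.6, -2.5]
width: 0.0287
grasp_force: 59.7
```

>>> drive_tool([
  [[0,0,-0.5,0,0,0,0],[0,0,-0.5,0,0,0,0],[0,0,0,0,0,0,0]],
])

```text
clock: 12.45
tcp_pos: [0.6068, -0.0579, 0.1933]
eef_rot: [180.0, 0.0, 171.2]
ft_force: [0.0, -0.0, -1.2]
width: 0.0289
grasp_force: 59.7
```

>>> drive_tool([
  [[0,0,-0.5,0,0,0,0],[0,0,0,0,0,0,0]],
])

```text
clock: 12.62
tcp_pos: [0.6067, -0.0579, 0.1938]
eef_rot: [180.0, -0.0, 171.2]
ft_force: [0.3, -0.0, -1.1]
width: 0.0289
grasp_force: 59.7
```

>>> drive_tool([
  [[0,0,-0.5,0,0,0,0],[0,0,0,0,0,0,0]],
])

```text
clock: 12.78
tcp_pos: [0.6068, -0.0578, 0.1944]
eef_rot: [-180.0, 0.0, 171.2]
ft_force: [1.0, 0.5, -2.2]
width: 0.0288
grasp_force: 59.7
```

>>> drive_tool([
  [[0,0,-0.3,0,0,0,0],[0,0,0,0,0,0,0]],
])

```text
clock: 12.95
tcp_pos: [0.6068, -0.0579, 0.1946]
eef_rot: [-180.0, 0.0, 171.2]
ft_force: [0.1, 1.2, -1.3]
width: 0.0287
grasp_force: 59.7
```

>>> drive_tool([
  [[0,0,-0.4,0,0,0,0],[0,0,0,0,0,0,0]],
])

```text
clock: 13.12
tcp_pos: [0.6068, -0.0578, 0.195]
eef_rot: [-180.0, 0.0, 171.2]
ft_force: [0.5, -0.4, -1.8]
width: 0.0288
grasp_force: 59.7
```

>>> drive_tool([
  [[0,0,-0.4,0,0,0,0],[0,0,0,0,0,0,0]],
])

```text
clock: 13.28
tcp_pos: [0.6068, -0.0579, 0.1954]
eef_rot: [180.0, 0.0, 171.2]
ft_force: [-0.2, -0.1, -2.6]
width: 0.0295
grasp_force: 59.7
```

>>> drive_tool([
  [[0,0,-0.3,0,0,0,0],[0,0,0,0,0,0,0]],
])

```text
clock: 13.45
tcp_pos: [0.6068, -0.0578, 0.1957]
eef_rot: [180.0, -0.0, 171.2]
ft_force: [0.2, -0.4, -2.3]
width: 0.0288
grasp_force: 59.7
```

>>> drive_tool([
  [[0,0,-0.4,0,0,0,0],[0,0,0,0,0,0,0]],
])

```text
clock: 13.62
tcp_pos: [0.6068, -0.0579, 0.1962]
eef_rot: [-180.0, 0.0, 171.2]
ft_force: [0.4, -0.2, -2.2]
width: 0.029
grasp_force: 59.7
```

>>> drive_tool([
  [[0,0,-0.4,0,0,0,0],[0,0,0,0,0,0,0]],
])

```text
clock: 13.78
tcp_pos: [0.6068, -0.0579, 0.1965]
eef_rot: [180.0, -0.0, 171.2]
ft_force: [-0.2, -0.2, -2.5]
width: 0.029
grasp_force: 59.6
```

>>> drive_tool([
  [[0,0,-0.3,0,0,0,0],[0,0,0,0,0,0,0]],
])

```text
clock: 13.95
tcp_pos: [0.6067, -0.0579, 0.1967]
eef_rot: [180.0, -0.0, 171.2]
ft_force: [0.2, 0.5, -2.6]
width: 0.0293
grasp_force: 59.5
```

>>> drive_tool([
  [[0,0,-0.4,0,0,0,0],[0,0,0,0,0,0,0]],
])

```text
clock: 14.12
tcp_pos: [0.6067, -0.0578, 0.197]
eef_rot: [180.0, -0.0, 171.2]
ft_force: [0.9, -0.2, -5.2]
width: 0.0288
grasp_force: 59.4
```

>>> drive_tool([
  [[0,0,-0.3,0,0,0,0],[0,0,0,0,0,0,0]],
])

```text
clock: 14.28
tcp_pos: [0.6066, -0.0578, 0.1972]
eef_rot: [180.0, -0.0, 171.2]
ft_force: [0.5, -1.0, -6.6]
width: 0.029
grasp_force: 59.6
```

>>> drive_tool([
  [[0,0,-0.1,0,0,0,0],[0,0,0,0,0,0,0],[0,0,0,0,0,0,0],[0,0,0,0,0,0,0]],
])

```text
clock: 14.62
tcp_pos: [0.6066, -0.0578, 0.1974]
eef_rot: [180.0, -0.0, 171.2]
ft_force: [0.4, 0.2, -8.7]
width: 0.029
grasp_force: 59.6
```

The ring held against the shut gate with about 6–7 N for several periods. Next I'll lower it, centre it over the bowl, and start drooping the handle about ring_far.

>>> drive_tool([
  [[0,0,2,0,0,0,0],[0,0,5,0,0,0,0],[0,0,5,0,0,0,0],[0,0,5,0,0,0,0],[0,0,3,0,0,0,0]],
])

```text
clock: 15.03
tcp_pos: [0.6066, -0.0578, 0.1768]
eef_rot: [180.0, -0.0, 171.2]
ft_force: [-0.4, 0.0, -2.3]
width: 0.029
grasp_force: 60.4
```

>>> drive_tool([
  [[-2,0,0,0,0,0,0],[-2,0,0.5,0,0,0,0],[-1,0,0.5,0,0,0,0],[0,0,0,0,0,0,0]],
])

```text
clock: 15.37
tcp_pos: [0.6121, -0.0587, 0.1766]
eef_rot: [-180.0, 0.0, 171.2]
ft_force: [-0.1, -0.5, -1.9]
width: 0.0287
grasp_force: 60.4
```

>>> drive_tool([
  [[-1.05,0,3.6,0,-0.08,0,0],[-1.05,0,3.6,0,-0.08,0,0],[-1.05,0,3.6,0,-0.08,0,0],[0,0,0,0,0,0,0]],
])

```text
clock: 15.7
tcp_pos: [0.6125, -0.0583, 0.1648]
eef_rot: [180.0, 13.8, 171.3]
ft_force: [-1.2, 0.9, -2.0]
width: 0.0293
grasp_force: 60.4
```

>>> drive_tool([
  [[-1.05,0,3.6,0,-0.08,0,0],[-1.05,0,3.6,0,-0.08,0,0],[-1.05,0,3.6,0,-0.08,0,0],[0,0,0,0,0,0,0]],
])

```text
clock: 16.03
tcp_pos: [0.6194, -0.0595, 0.1549]
eef_rot: [180.0, 27.4, 171.2]
ft_force: [-0.8, -0.2, -3.1]
width: 0.0288
grasp_force: 60.4
```

>>> drive_tool([
  [[-1.05,0,3.6,0,-0.08,0,0],[-1.05,0,3.6,0,-0.08,0,0],[0,0,0,0,0,0,0]],
])

```text
clock: 16.28
tcp_pos: [0.6259, -0.0607, 0.1496]
eef_rot: [180.0, 36.5, 171.2]
ft_force: [-0.6, 1.1, -3.6]
width: 0.0287
grasp_force: 60.4
```

```bash
python3 - <<'E'
from h import *
I,D=grab_frame("side")
cv2.imwrite("pics/g5.png",cv2.resize(I[150:250,270:400],None,fx=6,fy=6,interpolation=cv2.INTER_CUBIC)[:600]); s=r.sense();print(s["tcp_pos"],s["ft_force"],s["eef_rot"],s["qpos"])
E
```

```text
[ 0.62630708 -0.060895    0.15021354] [ 0.09199414  0.19666381 -1.92727544] [179.97561065  36.27674524 171.21490589] [-14.53574842   8.61662609 -39.54205398   5.704336     3.42317437
  -4.64156448]
```

View pics/g5.png

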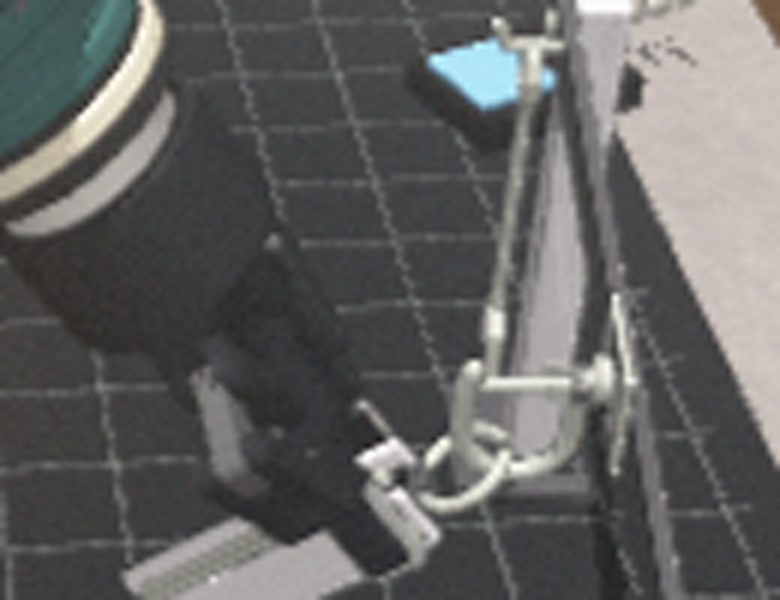

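The ring is threaded on the bowl with the gate shut (bar at y≈382), and the handle droops about 36°. Joint 3 is nearing its limit (−39.5 of −67), so I'll proceed in checked steps.

>>> drive_tool([
  [[-1.05,0,3.6,0,-0.08,0,0],[-1.05,0,3.6,0,-0.08,0,0],[0,0,0,0,0,0,0]],
])

```text
clock: 16.58
tcp_pos: [0.6334, -0.0621, 0.1458]
eef_rot: [180.0, 45.2, 171.2]
ft_force: [-1.9, 0.4, -3.4]
width: 0.0288
grasp_force: 60.4
```

```bash
cat > st.py <<'E'
from h import *
from scipy.spatial.transform import Rotation as Ro
s=r.sense();R=Ro.from_euler("xyz",s["eef_rot"],degrees=True)
rf=s["tcp_pos"]+R.apply([-.0455,0,-.0113]);tip=np.array([.641,-.0636,.219])
fx=np.array([.988,-.153,0]);fy=np.array([.153,.988,0])
print("q",s["qpos"].round(1),"F",s["ft_force"].round(1),"rot",s["eef_rot"].round(1),"ring_far out",(44.5-(rf-tip)@fx*1e3).round(1),"lat",((rf-tip)@fy*1e3).round(1),"z",rf[2].round(4),"w",s["width"].round(4))
E
python3 st.py
```

```text
Traceback (most recent call last):
  File "st.py", line 6, in <module>
    print("q",s["qpos"].round(1),"F",s["ft_force"].round(1),"rot",s["eef_rot"].round(1),"ring_far out",(44.5-(rf-tip)@fx*1e3).round(1),"lat",((rf-tip)@fy*1e3).round(1),"z",rf[2].round(4),"w",s["width"].round(4))
                                                                                                                                                                                               ^^^^^^^^^^^^^^^^
AttributeError: 'float' object has no attribute 'round'
```

```bash
sed -i 's/s\["width"\].round(4)/s["width"]/' st.py; python3 st.py
```

```text
q [-14.9   9.  -49.3 -13.4   4.4  -4.3] F [-1.9  0.4 -3.4] rot [180.   45.2 171.2] ring_far out 28.2 lat 0.4 z 0.1861 w 0.02879055777515916
```

>>> drive_tool([
  [[-1.05,0,3.6,0,-0.08,0,0],[-1.05,0,3.6,0,-0.08,0,0],[0,0,0,0,0,0,0]],
])

```text
clock: 16.83
tcp_pos: [0.6405, -0.0634, 0.1421]
eef_rot: [180.0, 52.7, 171.2]
ft_force: [-1.5, 0.7, -4.3]
width: 0.0288
grasp_force: 60.5
```

```bash
python3 st.py
```

```text
q [-15.2  12.  -57.4 -31.9   5.1  -3.9] F [-1.5  0.7 -4.3] rot [180.   52.7 171.2] ring_far out 26.5 lat 0.1 z 0.1851 w 0.02876557767630404
```

>>> drive_tool([
  [[1.2,0,-1.6,0,0,0,0],[0,0,0,0,0,0,0],[0,0,0,0,0,0,0]],
])

```text
clock: 17.08
tcp_pos: [0.6384, -0.0629, 0.1444]
eef_rot: [180.0, 52.8, 171.2]
ft_force: [-0.3, -0.4, -1.5]
width: 0.0289
grasp_force: 60.5
```

```bash
python3 st.py
```

```text
q [-15.2  11.6 -57.5 -31.7   5.1  -3.9] F [-0.3 -0.4 -1.5] rot [180.   52.8 171.2] ring_far out 28.6 lat 0.3 z 0.1874 w 0.028871315785807043
```

>>> drive_tool([
  [[-1.05,0,3.6,0,-0.08,0,0],[0.8,0,0.5,0,0,0,0],[0.8,0,0.5,0,0,0,0],[0,0,0,0,0,0,0]],
])

```text
clock: 17.42
tcp_pos: [0.6409, -0.0634, 0.1404]
eef_rot: [180.0, 56.1, 171.2]
ft_force: [0.5, 0.5, -0.7]
width: 0.0287
grasp_force: 60.5
```

```bash
python3 st.py
```

```text
q [-15.3  14.3 -61.4 -41.6   5.4  -3.7] F [ 0.5  0.5 -0.7] rot [180.   56.1 171.2] ring_far out 28.7 lat 0.2 z 0.1844 w 0.02872442208006825
```

>>> drive_tool([
  [[0,0,0,0,0,0,85],[0,0,0,0,0,0,85],[0,0,0,0,0,0,85],[0,0,0,0,0,0,85],[0,0,0,0,0,0,85]],
])

```text
clock: 17.83
tcp_pos: [0.6404, -0.0632, 0.1404]
eef_rot: [180.0, 56.2, 171.2]
ft_force: [0.4, -0.3, 0.5]
width: 0.0849
grasp_force: 0.0
```

>>> drive_tool([
  [[0,0,0,0,0,0,85],[0,0,0,0,0,0,85],[0,0,0,0,0,0,85],[0,0,0,0,0,0,85],[0,0,0,0,0,0,85]],
])

```text
clock: 18.25
tcp_pos: [0.6404, -0.0632, 0.1402]
eef_rot: [180.0, 56.2, 171.2]
ft_force: [1.1, -0.8, 0.1]
width: 0.0852
grasp_force: 0.0
```

```bash
python3 - <<'E'
from h import *
I,D=grab_frame("side")
cv2.imwrite("pics/g6.png",cv2.resize(I[150:250,270:400],None,fx=6,fy=6,interpolation=cv2.INTER_CUBIC)[:600])
E
python3 st.py
```

```text
q [-15.3  14.3 -61.6 -42.    5.5  -3.7] F [-0.2 -0.2  0.1] rot [180.   56.2 171.2] ring_far out 29.3 lat 0.3 z 0.1844 w 0.08500050254083988
```

View pics/g6.png

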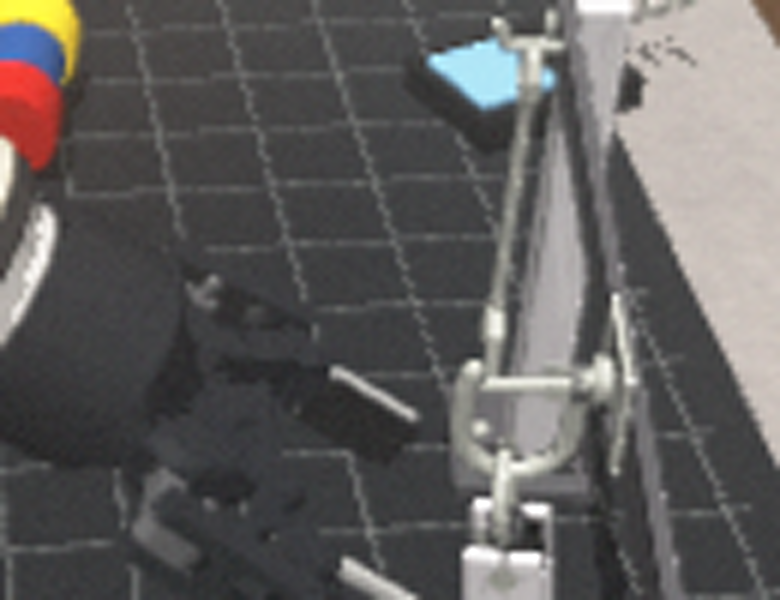

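The set hangs in the bowl with the gate shut (bar at y≈382), and the fingers are open and to its left. I'll back away and let the swing die.

>>> drive_tool([
  [[2,0,-3,0,0.1,0,85],[5,0,-7,0,0.1,0,85],[6,0,-7,0,0.1,0,85],[8,0,-6,0,0.1,0,85],[9,0,-5,0,0.1,0,85]],
])

```text
clock: 18.72
tcp_pos: [0.6116, -0.059, 0.135]
eef_rot: [180.0, 35.0, 171.2]
ft_force: [1.0, -1.1, -2.1]
width: 0.0853
grasp_force: 0.0
```

>>> drive_tool([
  [[12,0,-6,0,0.1,0,85],[12,0,-6,0,0.1,0,85],[12,0,-6,0,0.1,0,85],[12,0,-6,0,0,0,85],[12,0,-6,0,0,0,85]],
])

```text
clock: 19.13
tcp_pos: [0.5486, -0.0494, 0.1358]
eef_rot: [180.0, 18.7, 171.2]
ft_force: [0.2, 0.2, 0.1]
width: 0.0851
grasp_force: 0.0
```

```bash
python3 st.py; python3 - <<'E'
from h import *
p=None
for i in range(24):
    I,D=grab_frame("side"); g=cv2.cvtColor(I[225:275,330:375],cv2.COLOR_BGR2GRAY).astype(int)
    if p is not None and i%4==1: print(abs(g-p).mean().round(2),abs(g-p).max(),end="; ")
    p=g
print(r.sense()["clock"])
E
```

```text
q [-14.6   8.9 -30.5  32.    1.9  -5.5] F [0.2 0.2 0.1] rot [180.   18.7 171.2] ring_far out 98.5 lat -0.1 z 0.1611 w 0.08510016642068341
24.95 210; 14.73 159; 11.77 158; 20.66 177; 13.12 137; 11.65 178; 20.3333
```

It is still swinging, so I'll wait.

>>> drive_tool([
  [[0,0,0,0,0,0,85],[0,0,0,0,0,0,85],[0,0,0,0,0,0,85],[0,0,0,0,0,0,85],[0,0,0,0,0,0,85]],
])

```text
clock: 20.75
tcp_pos: [0.548, -0.0493, 0.1358]
eef_rot: [180.0, 18.5, 171.2]
ft_force: [1.7, -1.0, 0.1]
width: 0.0855
grasp_force: 0.0
```

>>> drive_tool([
  [[0,0,0,0,0,0,85],[0,0,0,0,0,0,85],[0,0,0,0,0,0,85],[0,0,0,0,0,0,85],[0,0,0,0,0,0,85]],
])

```text
clock: 21.17
tcp_pos: [0.548, -0.0492, 0.1358]
eef_rot: [180.0, 18.5, 171.2]
ft_force: [-0.2, -0.2, -0.8]
width: 0.0852
grasp_force: 0.0
```

>>> drive_tool([
  [[0,0,0,0,0,0,85],[0,0,0,0,0,0,85],[0,0,0,0,0,0,85],[0,0,0,0,0,0,85],[0,0,0,0,0,0,85]],
])

```text
clock: 21.58
tcp_pos: [0.548, -0.0492, 0.1358]
eef_rot: [180.0, 18.5, 171.2]
ft_force: [0.0, -0.5, 0.4]
width: 0.0851
grasp_force: 0.0
```

>>> drive_tool([
  [[0,0,0,0,0,0,85],[0,0,0,0,0,0,85],[0,0,0,0,0,0,85],[0,0,0,0,0,0,85],[0,0,0,0,0,0,85]],
])

```text
clock: 22.0
tcp_pos: [0.548, -0.0492, 0.1358]
eef_rot: [180.0, 18.5, 171.2]
ft_force: [0.8, -1.0, 0.1]
width: 0.0853
grasp_force: 0.0
```

>>> drive_tool([
  [[0,0,0,0,0,0,85],[0,0,0,0,0,0,85],[0,0,0,0,0,0,85],[0,0,0,0,0,0,85],[0,0,0,0,0,0,85]],
])

```text
clock: 22.42
tcp_pos: [0.548, -0.0492, 0.1358]
eef_rot: [180.0, 18.5, 171.2]
ft_force: [-0.3, -0.6, -0.2]
width: 0.0849
grasp_force: 0.0
```

>>> drive_tool([
  [[0,0,0,0,0,0,85],[0,0,0,0,0,0,85],[0,0,0,0,0,0,85],[0,0,0,0,0,0,85],[0,0,0,0,0,0,85]],
])

```text
clock: 22.83
tcp_pos: [0.548, -0.0492, 0.1358]
eef_rot: [180.0, 18.5, 171.2]
ft_force: [0.6, 0.7, 0.9]
width: 0.0851
grasp_force: 0.0
```

>>> drive_tool([
  [[0,0,0,0,0,0,85],[0,0,0,0,0,0,85],[0,0,0,0,0,0,85],[0,0,0,0,0,0,85],[0,0,0,0,0,0,85]],
])

```text
clock: 23.25
tcp_pos: [0.548, -0.0492, 0.1358]
eef_rot: [180.0, 18.5, 171.2]
ft_force: [1.3, 0.2, -0.5]
width: 0.0848
grasp_force: 0.0
```

>>> drive_tool([
  [[0,0,0,0,0,0,85],[0,0,0,0,0,0,85],[0,0,0,0,0,0,85],[0,0,0,0,0,0,85],[0,0,0,0,0,0,85]],
])

```text
clock: 23.67
tcp_pos: [0.548, -0.0492, 0.1358]
eef_rot: [180.0, 18.5, 171.2]
ft_force: [0.4, -0.4, -0.2]
width: 0.0848
grasp_force: 0.0
```

>>> drive_tool([
  [[0,0,0,0,0,0,85],[0,0,0,0,0,0,85],[0,0,0,0,0,0,85],[0,0,0,0,0,0,85],[0,0,0,0,0,0,85]],
])

```text
clock: 24.08
tcp_pos: [0.548, -0.0492, 0.1358]
eef_rot: [180.0, 18.5, 171.2]
ft_force: [0.0, 0.3, 0.6]
width: 0.0849
grasp_force: 0.0
```

>>> drive_tool([
  [[0,0,0,0,0,0,85],[0,0,0,0,0,0,85],[0,0,0,0,0,0,85],[0,0,0,0,0,0,85],[0,0,0,0,0,0,85]],
])

```text
clock: 24.5
tcp_pos: [0.548, -0.0492, 0.1358]
eef_rot: [180.0, 18.5, 171.2]
ft_force: [0.6, -0.7, 0.5]
width: 0.0852
grasp_force: 0.0
```

```bash
cat > sw.py <<'E'
from h import *
X=[]
for i in range(16):
    I,D=grab_frame("side"); h=cv2.cvtColor(I,cv2.COLOR_BGR2HSV)[236:262,335:375]
    m=(h[...,2]>150)&(h[...,1]<50)
    v,u=np.nonzero(m); X.append((len(u),u.mean().round(1) if len(u) else 0,v.mean().round(1) if len(u) else 0))
print(X,r.sense()["clock"])
cv2.imwrite("pics/end.png",cv2.resize(I[150:290,290:400],None,fx=4,fy=4,interpolation=cv2.INTER_CUBIC))
E
python3 sw.py
```

```text
[(283, np.float64(13.6), np.float64(14.5)), (289, np.float64(13.4), np.float64(14.3)), (282, np.float64(13.1), np.float64(14.4)), (280, np.float64(12.6), np.float64(14.3)), (281, np.float64(12.5), np.float64(14.3)), (281, np.float64(12.4), np.float64(14.2)), (281, np.float64(12.4), np.float64(14.2)), (280, np.float64(12.4), np.float64(14.2)), (288, np.float64(12.7), np.float64(14.2)), (278, np.float64(12.7), np.float64(14.4)), (292, np.float64(13.1), np.float64(14.3)), (286, np.float64(13.1), np.float64(14.3)), (287, np.float64(13.2), np.float64(14.2)), (282, np.float64(13.1), np.float64(14.3)), (284, np.float64(13.1), np.float64(14.4)), (286, np.float64(13.0), np.float64(14.2))] 25.3
```

>>> drive_tool([
  [[0,0,0,0,0,0,85],[0,0,0,0,0,0,85],[0,0,0,0,0,0,85],[0,0,0,0,0,0,85],[0,0,0,0,0,0,85]],
])

```text
clock: 25.72
tcp_pos: [0.548, -0.0492, 0.1358]
eef_rot: [180.0, 18.5, 171.2]
ft_force: [-0.2, -0.0, -0.5]
width: 0.0851
grasp_force: 0.0
```

>>> drive_tool([
  [[0,0,0,0,0,0,85],[0,0,0,0,0,0,85],[0,0,0,0,0,0,85],[0,0,0,0,0,0,85],[0,0,0,0,0,0,85]],
])

```text
clock: 26.13
tcp_pos: [0.548, -0.0492, 0.1358]
eef_rot: [180.0, 18.5, 171.2]
ft_force: [-0.3, 0.6, 0.8]
width: 0.0852
grasp_force: 0.0
```

>>> drive_tool([
  [[0,0,0,0,0,0,85],[0,0,0,0,0,0,85],[0,0,0,0,0,0,85],[0,0,0,0,0,0,85],[0,0,0,0,0,0,85]],
])

```text
clock: 26.55
tcp_pos: [0.548, -0.0492, 0.1358]
eef_rot: [180.0, 18.5, 171.2]
ft_force: [0.0, 0.2, 0.2]
width: 0.085
grasp_force: 0.0
```

>>> drive_tool([
  [[0,0,0,0,0,0,85],[0,0,0,0,0,0,85],[0,0,0,0,0,0,85],[0,0,0,0,0,0,85],[0,0,0,0,0,0,85]],
])

```text
clock: 26.97
tcp_pos: [0.548, -0.0492, 0.1358]
eef_rot: [180.0, 18.5, 171.2]
ft_force: [-0.5, 0.2, 0.4]
width: 0.085
grasp_force: 0.0
```

>>> drive_tool([
  [[0,0,0,0,0,0,85],[0,0,0,0,0,0,85],[0,0,0,0,0,0,85],[0,0,0,0,0,0,85],[0,0,0,0,0,0,85]],
])

```text
clock: 27.38
tcp_pos: [0.548, -0.0492, 0.1358]
eef_rot: [180.0, 18.5, 171.2]
ft_force: [0.5, -0.9, 0.5]
width: 0.085
grasp_force: 0.0
```

```bash
python3 sw.py
```

```text
[(281, np.float64(12.8), np.float64(14.4)), (281, np.float64(12.8), np.float64(14.4)), (282, np.float64(12.7), np.float64(14.4)), (282, np.float64(12.8), np.float64(14.3)), (279, np.float64(12.8), np.float64(14.3)), (280, np.float64(12.8), np.float64(14.4)), (281, np.float64(12.7), np.float64(14.4)), (283, np.float64(12.8), np.float64(14.3)), (284, np.float64(12.8), np.float64(14.2)), (279, np.float64(12.8), np.float64(14.3)), (282, np.float64(12.8), np.float64(14.4)), (283, np.float64(12.8), np.float64(14.3)), (282, np.float64(12.8), np.float64(14.3)), (280, np.float64(12.8), np.float64(14.3)), (285, np.float64(12.8), np.float64(14.3)), (282, np.float64(12.8), np.float64(14.3))] 28.1833
```

View pics/end.png

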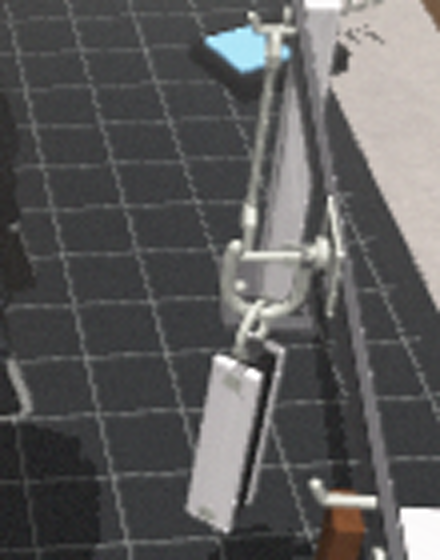

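The set hangs still from the bowl and the gate is shut (bar at y≈255). It leans in the image about as the hanging spanner does. I'll check the tilt by depth before signing off.

```bash
python3 - <<'E'
from h import *
I,D=grab_frame("side");P=cloud("side",D)
T=lambda x,y:(int(round(y/4+150)),int(round(x/4+290)))
a=np.array([P[T(238,372)],P[T(212,512)],P[T(225,440)]]);print(a.round(3))
# long edges: px rays vs. vertical lines at same depth
for x0,y0,x1,y1 in((220,355,188,512),(262,372,235,530),(275,45,248,215)):
    p=P[T((x0+x1)/2,(y0+y1)/2)]; 
    d=a[0]-a[1]
q=proj("side",a[0]);z=proj("side",a[0]-[0,0,.08]);print("vertical img dir",(z-q)*4,"handle dir",(-30,155))
d=a[0]-a[1];print("axis tilt rad",np.arccos(d[2]/np.linalg.norm(d)))
E
```

```text
[[ 0.648 -0.08   0.153]
 [ 0.645 -0.08   0.055]
 [ 0.645 -0.08   0.106]]
vertical img dir [-17.77547706 115.9579431 ] handle dir (-30, 155)
axis tilt rad 0.03345417263104685
```

Tilt is 0.03 rad and the set is still. Handing in.

```bash
python3 -c "
from h import *
print(job.sign_off())"
```

```text
the job is handed in; nothing more can be done
None
```

The hex-key set hangs still from the spring hook with the gate shut: the ring snapped through and held about 6–7 N when drawn up against the gate. The job is handed in at about 28 s; sign-off returned no verdict.

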